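# Clamp a model coach in the numbering jig

## Task

Load the maroon model coach into the numbering jig: draw the jig's sprung curved arm back by its upright pin until the catch holds it and let go, then stand the coach upright on its wheels on the jig's bed and, still holding it, press it gently home against both the long fence and the end stop at the same time before letting go. Then press the catch's round pad down so that the arm swings back onto the coach and clamps it there, flush to the fence and touching the end stop, and take the hand away. It is a delicate model and a light jig: feel for the contacts rather than forcing the coach, the catch or the arm against its back stop, and leave the other things on the bench alone.

Things in the scene. Friction and masses are not known exactly. Their poses are not given: they have to be found in the camera images.
- coach: Maroon model railway coach, the only one on the bench, 19 wide (x) x 131 long (y) x 26 mm high (z), 45 to 70 g. Origin at the centre of its underside (wheels), z up. Its sides (x = +-9.3 mm) are flat from 6 to 24 mm above the wheels; its ends are at y = +-63 mm (only the couplings stick out, into the end stop's gap). Grip it across the sides; either end may face the stop.
- jig: Numbering jig fixed to the bench, an aluminium plate, x = -62 to +36, y = -118 to +108 mm. Frame: z up, origin at bench level; the flat bed where the coach stands is at z = 10 mm. +x points from the arm to the fence, +y to the end stop. A seated coach lies along jig y, its middle at x = 12.7 mm, wheels at z = 10 mm. The sprung arm's rubber nose presses its side near the middle.
- jig_fence: Long fixed fence. Frame as the jig's. Its face is the plane jig x = +22 mm, facing -x, from y = -76 to +72 mm; it is 8 mm thick and its top is 22 mm above the bench, so fingers that hold a coach by the upper part of its sides pass over it. Mind the model railway viaduct beyond the jig: its near edge runs along y at about x = 0.54 to 0.555 m from the robot, its deck 125 to 165 mm above the bench.
- stop_slot (a point): Mid-range of the end stop's face, in its slot at jig x = 12.7, y = +63 mm, bed height; axes as the jig's. The end stop (jig_stop) is a forked brass block 19 x 26 x 14 mm with a clamp screw (33 mm above the bench); its face (stop_face), square to jig y, looks to -y. It is clamped anywhere within 10 mm of this point and does not give: find it by touch. The seated coach's middle lies 63 mm before the face.
- jig_arm (a joint): Angle of the sprung curved steel arm, rad: 0 closed, about 0.14 on a seated coach, 0.32 held by the catch, 0.36 back stop. Grows as the arm is drawn back (clockwise from above, its free end toward jig -x). The spring takes 2 N at the pin when closed, 3.5 N at 0.32, and up to 4 N more while the pin climbs the catch's ramp (from 0.17); past 0.32 the catch snaps up. Tripped, it closes by itself in about 1 s.
- pivot (a point): Arm's vertical pivot axis at bed height, at jig x = -30, y = +70 mm; axes turn with the arm. Round boss of 9 mm radius, up to 26 mm above the bench. The arm itself lies 15 to 22 mm above the bench, so it passes under fingers that hold a coach higher than that.
- pull_pin (a point): Point on the axis of the upright steel pin at the arm's free end, by which it is drawn, 40 mm above the bench. The pin is round, 10 mm thick and free from 22 to 51 mm above the bench. It moves on a circle of 133 mm radius about the pivot: at jig x = -2, y = -60 mm when closed, about x = -44, y = -62 mm when held by the catch.
- catch_pad (a point): Centre of the top of the catch lever's black round thumb pad, 18 mm across, 21 mm above the bench when up, at jig x = -34, y = -104 mm. Pressing it down takes 1 to 3 N; the arm is let go after about 6 mm and the pad is fully down after 8 mm. It springs up again.
- paint_jar: Paint jar, 30 mm across, 34 mm high; a bystander. Origin at the centre of its underside.
- tweezers: Steel tweezers, 12 x 123 x 8 mm, lying at the bench's edge; a bystander. Origin at the centre of the underside.
- screwdriver: Screwdriver with a yellow handle, 14 x 113 x 14 mm; a bystander. Origin at the centre of the underside.
- rail_rubber: Track rubber, a block 27 x 62 x 19 mm; a bystander. Origin at the centre of its underside.
Not all that is in view belongs to the job. Leave any yellow look-alike of the coach alone.

How it is judged (in metres and radians):
On the way, in this order (a step that is already met when the one before it is completed fails the run):
1. the arm is drawn back and held by the catch, and the hand has let go of it (value of joint jig_arm between 0.3 and 0.35 rad and contact force between the fingers and jig_arm below 0.2 N), for 0.3 s.
2. the coach stands on the bed and is pressed against the fence and the end stop at once (over 0.8 N on each), with the arm still held back (contact force between coach and jig_fence above 0.8 N and contact force between coach and jig_stop above 0.8 N and value of joint jig_arm above 0.3 rad and z of coach in the frame of jig below 0.0125 m and contact force between the fingers and coach above 0.5 N), for 0.2 s.
At the end, for the whole second after the job is handed in: The arm presses on the coach (over 1 N); the coach stands upright on the bed, its side within 1.5 mm of the fence and parallel to it within 0.025 rad, its end within 1.5 mm of the end stop; all at rest and let go (contact force between coach and jig_arm above 1 N and value of joint jig_arm between 0.09 and 0.19 rad and x of coach in the frame of jig above 0.0112 m and z of coach in the frame of jig below 0.012 m and y of coach in the frame of stop_face above -0.0645 m and angle between the y axis of coach and the y axis of jig, either way round below 0.025 rad and angle between coach's own z axis and vertical below 0.06 rad and linear speed of coach below 0.01 m/s); the robot touches nothing.
It fails at once if the coach is pressed against the jig with more than 25 N (contact force between coach and jig above 25 N).
It fails at once if the arm is forced hard against its back stop (past 0.375 rad) (value of joint jig_arm above 0.375 rad).
It fails at once if the catch is pressed with more than 20 N (contact force between the fingers and jig_catch above 20 N).
It fails at once if the coach is tipped over (more than 0.5 rad) (angle between coach's own z axis and vertical above 0.5 rad).
It fails at once if another thing on the bench is moved by more than 15 mm (distance of any of paint_jar, tweezers, screwdriver, rail_rubber from where it was at the start of the episode above 0.015 m).
It also fails if it takes over 72 s, if anything falls off the work surface, if the arm or the gripper's body presses on something with over 40 N, if the wrist force passes 120 N, or if a joint passes its speed limit or range.

## Robot

A 6-joint arm with a two-finger parallel gripper is mounted at the origin on a cart in front of the work surface, level with it; the furniture and walls round the work are solid. World frame = base frame: x ahead of the robot, y to its left, z up, the work surface at z = 0. Lengths are in mm, angles in degrees, forces in N, time in s.
With the tool pointing down it reaches from about 350 to 850 mm from the base axis. Payload 8.1 kg.
Tool frame: the origin (TCP) lies between the finger pads; the fingertips stand 11 mm ahead of it and the grasp point (between the pads) lies 8 mm behind it; z points along the fingers, y is the line along which they close (so a half turn about z gives the same grasp; the last joint's range is limited). The gripper opens to 85 mm and grips with 20 to 120 N. Pads are 22 mm wide; open, the fingers measure 114 mm over their backs; the gripper's body (76 mm by 85 mm) begins 54 mm behind the grasp point. The pads swing forward as they close: fully open they stand 13 mm farther back than shut.
Start: joints at [-73.132, 7.471, 85.268, -0, 87.261, -4.893], TCP at [222.461, -557.24, 242.292] pointing down, gripper open.
Joint ranges: [-169.43, 169.43], [-51.17, 129.36], [1.28, 143.12], [-76.62, 256.62], [0, 156.53], [-152.29, 152.29]. Speed limits (degrees/s): [136.94, 136.94, 159.86, 180, 180, 180].

## Interface

Orientations are given as [roll, pitch, yaw] about the fixed x, y, z axes, in that order (R = Rz(yaw) Ry(pitch) Rx(roll)).
In Python, from bench import r, snapshot, get_calibration gives the robot as it stands.
- The arm moves only by the tool step_arm, never from a script. Its argument "rows" is a list of rows, each a list of 2 entries, a list of its own where there are three numbers: the shift along the tool's x, y, z in mm, then the turn about the tool's z in degrees. In form: [[[tx, ty, tz], yaw], ...]. A call has 1 to 12 rows; each row is the pose to reach, as a shift and turn from the pose commanded when the call began, along the tool's axes at that moment; what a row does not reach only later rows make up. A row lasts 1/10 s, in which the tool goes at most 50 mm and 8.59 degrees, less where a joint would pass 70% of its speed; a pose out of reach is approached as far as the arm can. A call with a gripper value outside its range is refused whole. "fingers" is the opening, from 0 (shut) to 1 (fully open), set as the call begins (left out, the last holds). The fingers move at their own pace and stop on an object; "squeeze" is the grip in N (left out, the last holds). Time passes only in rows, so rows that repeat a pose let the fingers close. It gives the time, the measured TCP pose, the force, the opening and the grip force at its end, in the units of the state.
- r.sense(): the state, without advancing time (a new reading comes with each control period).
- snapshot(name): name is "scene" or "side" or "wrist"; returns the picture (420x560x3 uint8, blue, green, red); there is no depth.
- get_calibration(name): a dict with "fovy" (degrees; the focal length in pixels is half the picture's height over the tangent of half this angle, whatever the lens; pixels are square), "cx", "cy" (the principal point, pixels), "eye" and "orientation" of the camera in the world. Camera axes: x right, y up, looking along -z (the intrinsics and any distortion apply to the point x, -y, -z); pixel columns grow to the right and rows downward; lengths in mm; the calibration is good to about 2 mm. A picture is of the moment at which its call begins: read the wrist's pose just before it. get_calibration takes no time and is no camera call; for the wrist camera it gives the pose at the moment of the call.
- r.hand_in(): hands the job in; it is judged then, once.
The state is a dict: "time": time; "joint_pos": joint angles; "qd": joint speeds; "joint_efforts": joint torques, N m; "tool_pos": TCP position; "tcp_rot": TCP orientation; "ft_force": force on the tool from outside, world axes, zero at the start; "wrist_torque": the same for the moment, N m; "finger_gap": finger opening in mm; "grip_force": force on a finger pad.
Only numpy, scipy, OpenCV 4.12 (cv2) and the standard library are available. Lean on these libraries where they do the work, as an engineer would, in place of code of your own. Each camera call takes 0.05 s, during which the arm holds its last target. There are 200 camera calls.

## Working session

There is one attempt and no reset: what is moved stays moved. The work goes in short steps, Python scripts to look and compute and a tool call to move; the robot and the scene stay as the last step left them, time stands still between calls to the robot, and variables do not carry over. Pictures are saved under pics/ and viewed, at most 10 in all, crops included, and the job is handed in when it is done.

Besides the shell and the picture viewer there is one more tool, called after "Request:" as a command line: name --argument value ..., lists and objects as JSON in quotes. step_arm: Moves the arm, as the interface text tells. Its arguments: {"type":"object","properties":{"rows":{"type":"array"},"fingers":{"type":"number"},"squeeze":{"type":"number"}},"required":["rows"]}

```bash
ls; mkdir -p pics
python3 - <<'E'
from bench import r,snapshot,get_calibration
import cv2
for n in("scene","side"):
    cv2.imwrite(f"pics/{n}0.png",snapshot(n)); print(n,get_calibration(n))
print(get_calibration("wrist")); print(r.sense())
E
```

```text
pics
scene {'fovy': 56.063345211733996, 'cx': 278.3809287612339, 'cy': 203.34872475782723, 'eye': array([-62.11342829, 600.06087529, 782.60739052]), 'orientation': array([ 4.76904961e+01,  1.00200111e-02, -1.41501972e+02])}
side {'fovy': 53.445776128493236, 'cx': 278.8575775057515, 'cy': 208.84173766377168, 'eye': array([ -116.68775831, -1058.17686446,   925.62959227]), 'orientation': array([ 53.32798174,   0.85160966, -29.86167502])}
{'fovy': 71.6991522347627, 'cx': 279.0464407279281, 'cy': 208.0609988984513, 'eye': array([ 284.88762304, -531.90380827,  373.56085728]), 'orientation': array([-15.48087553,   0.11625866, -68.21720864])}
{'time': 0.1, 'joint_pos': array([-7.31296678e+01,  7.51143361e+00,  8.53210537e+01, -1.74190397e-03,
        8.72603089e+01, -4.89094654e+00]), 'qd': array([-0.03146135, -0.05996983, -0.11651937,  0.04991598, -0.05782917,
       -0.03469559]), 'joint_efforts': array([ 1.72886434e-03, -5.70952106e+01, -5.01942086e+01, -8.32558180e-05,
        8.09845078e-03, -1.33733042e-05]), 'tool_pos': array([ 222.34331498, -556.79375837,  241.36153157]), 'tcp_rot': array([-1.79907393e+02, -6.17831958e-03,  2.17613584e+01]), 'ft_force': array([-0.55871988, -0.63457241, -1.07812407]), 'wrist_torque': array([-0.01183336, -0.03220155,  0.04224323]), 'grip_force': 0.0, 'finger_gap': 85.3801250827185}
```

View pics/scene0.png

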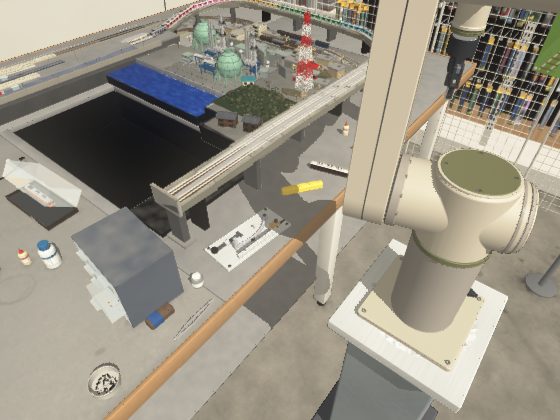

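View pics/side0.png

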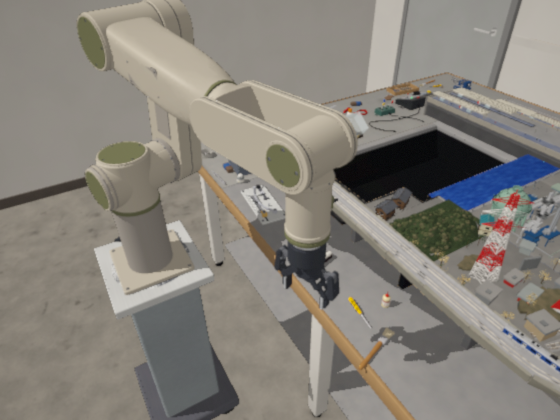

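The scene picture shows the jig at about (247,240), a yellow coach at (302,187), and a dark long object, partly hidden, at (330,168). The side picture shows the screwdriver at (358,310), the jig at (262,200), and something at (325,255) behind the gripper. I'll enlarge these and add the wrist view.

Run:
```python
from bench import r,snapshot,get_calibration
import cv2,numpy as np
s=cv2.imread("pics/scene0.png");d=cv2.imread("pics/side0.png")
a=cv2.resize(s[120:280,190:390],None,fx=4,fy=4,interpolation=cv2.INTER_CUBIC)[:600]
cv2.imwrite("pics/c1.png",a)
w=snapshot("wrist"); cv2.imwrite("pics/w0.png",w)
b=cv2.resize(d[150:290,220:360],(420,420),interpolation=cv2.INTER_CUBIC)
cv2.imwrite("pics/c2.png",cv2.resize(np.hstack([w,b]),(800,343)))
```

```text
(no output)
```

View pics/c1.png

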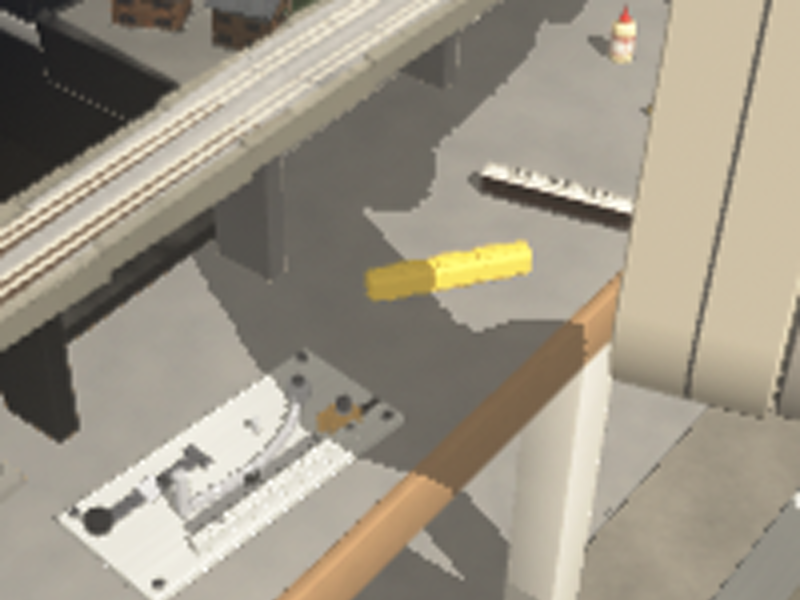

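View pics/c2.png

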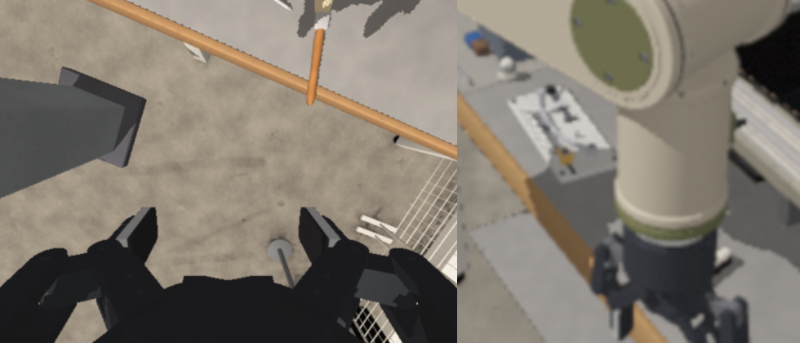

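The crop shows the jig with its catch pad at (98,520), pivot at (300,380), brass stop at (340,415) and fence on the robot's side. The yellow look-alike is at (450,270). A coach with a pale roof and a dark side is at (480–630,165–215), partly hidden by the arm. The wrist view is over the floor. Next I'll compute rough world positions.

```bash
cat > h.py <<'E'
from bench import r,snapshot,get_calibration
import cv2,numpy as np
from scipy.spatial.transform import Rotation as R
def ray(c,uv):
    f=210/np.tan(np.radians(c["fovy"]/2))
    d=np.array([(uv[0]-c["cx"])/f,-(uv[1]-c["cy"])/f,-1])
    return R.from_euler("xyz",c["orientation"],degrees=True).apply(d)
def onz(c,uv,z):
    d=ray(c,uv); e=np.array(c["eye"]); return e+d*(z-e[2])/d[2]
def proj(c,P):
    f=210/np.tan(np.radians(c["fovy"]/2))
    q=R.from_euler("xyz",c["orientation"],degrees=True).inv().apply(np.atleast_2d(P)-c["eye"])
    return np.c_[c["cx"]-f*q[:,0]/q[:,2],c["cy"]+f*q[:,1]/q[:,2]]
J={"c":[0,0]}
E
python3 - <<'E'
from h import *
c=get_calibration("scene"); o=np.array([190,120])
for n,p,z in [("jig corner near-left",(155,598),10),("corner left",(60,518),10),("corner far",(303,350),10),("corner right",(402,415),10),("pad",(98,518),21),("pivot",(298,378),26),("pin?",(190,460),40),("fence far top",(350,458),22),("yellowL",(368,285),13),("yellowR",(530,258),13),("coach end top",(485,168),26),("coach lost",(630,205),26),("bottle",(622,60),0)]:
    print(n,onz(c,np.array(p)/4+o,z).round())
c=get_calibration("side"); o=np.array([220,150])
for n,p,z in [("pad",(550-457,90),21),("jar",(505-457,65),30),("coach?",(720-457,255),26)]:
    print(n,onz(c,np.array(p)*140/343+o,z).round())
E
```

```text
jig corner near-left [412. 201.  10.]
corner left [504. 192.  10.]
corner far [484. -28.  10.]
corner right [388. -20.  10.]
pad [477. 183.  21.]
pivot [457.   9.  26.]
pin? [453. 122.  40.]
fence far top [384.  43.  22.]
yellowL [ 489. -111.   13.]
yellowR [ 412. -213.   13.]
coach end top [ 496. -271.   26.]
coach lost [ 379. -302.   26.]
bottle [ 512. -514.    0.]
pad [479. 170.  21.]
jar [444. 262.  30.]
coach? [ 485. -289.   26.]
```

Request:
step_arm --rows '[[[276, -180, -20], 7], [[276, -180, -20], 7], [[276, -180, -20], 7], [[276, -180, -20], 7], [[276, -180, -20], 7], [[276, -180, -20], 7], [[276, -180, -20], 7], [[276, -180, -20], 7], [[276, -180, -20], 7], [[276, -180, -20], 7], [[276, -180, -20], 7]]'

```text
time: 1.25
tool_pos: [411.4, -288.7, 262.0]
tcp_rot: [-180.0, 0.0, 14.7]
ft_force: [-0.4, -0.1, -1.0]
finger_gap: 85.5
grip_force: 0.0
```

Run:
```python
from h import *
import pickle
c=get_calibration("wrist");w=snapshot("wrist");s=snapshot("scene")
pickle.dump(c,open("w1.pkl","wb"))
print(r.sense()["tool_pos"],r.sense()["tcp_rot"],c["eye"])
cv2.imwrite("pics/w1.png",w);cv2.imwrite("pics/s1.png",s)
b=cv2.resize(s[190:280,190:300],None,fx=4,fy=4,interpolation=cv2.INTER_CUBIC)
out=np.zeros((600,800,3),np.uint8);out[:420,:560]=w
b2=cv2.resize(s[125:215,270:360],(240,240));out[:240,560:]=b2
cv2.imwrite("pics/v1.png",out[:420]);cv2.imwrite("pics/jig1.png",cv2.resize(s[195:285,195:305],(733,600),interpolation=cv2.INTER_CUBIC))
```

```text
[ 411.46387026 -288.59938659  262.08528015] [-1.79985778e+02  1.60742024e-02  1.46616160e+01] [ 476.54295845 -271.55443742  394.19195136]
```

View pics/v1.png

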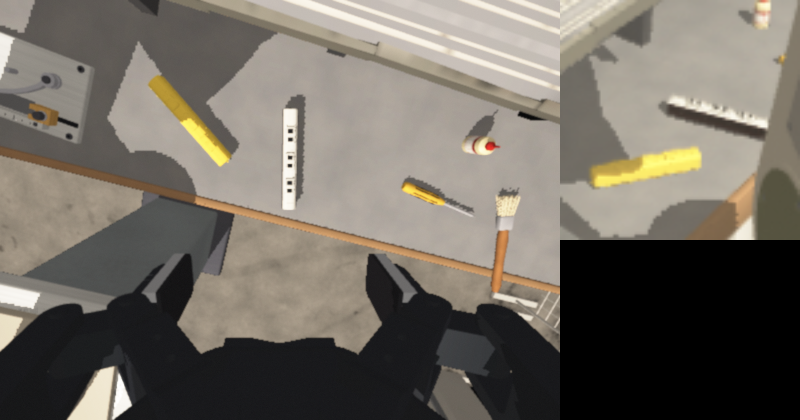

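The wrist picture shows the white-roofed coach from (290,109) to (289,209), the yellow look-alike from (155,80) to (225,160), the screwdriver at (437,197) and the jig's stop end at (45,110). Candidates are the yellow coach (190,120), the white-roofed one with dark sides (289,159), and the screwdriver, which is out. I'll check the side colour numerically and measure.

Run:
```python
from h import *
import pickle
c=pickle.load(open("w1.pkl","rb"))
s=cv2.imread("pics/s1.png"); w=cv2.imread("pics/w1.png")
# roof via threshold for accuracy
m=(w.min(2)>190).astype(np.uint8); m[:, :270]=0;m[:,310:]=0;m[:95]=0;m[225:]=0
m=cv2.morphologyEx(m,cv2.MORPH_CLOSE,np.ones((9,9)))
n,l,st,_=cv2.connectedComponentsWithStats(m); i=1+st[1:,4].argmax(); ys,xs=np.where(l==i)
rc=cv2.minAreaRect(np.c_[xs,ys].astype(np.float32)); print(rc)
P=np.array([onz(c,p,26) for p in cv2.boxPoints(rc)]); print(P.round(1),"ctr",P.mean(0).round(1))
print([np.linalg.norm(P[k]-P[(k+1)%4]).round(1) for k in range(4)])
print("axis",[np.degrees(np.arctan2(*(P[k+1]-P[k])[1::-1])).round(1) for k in range(3)])
print("side cols BGR", s[165:180,305:345:5].reshape(-1,3)[s[165:180,305:345:5].reshape(-1,3).sum(1)<220][:12].tolist())
print("below", w[150:200:10,277:285].tolist()[0], w[150,295:302].tolist())
for n,p,z in [("pivot?",(50,80),26),("corner BR",(80,142),10),("corner TR",(95,66),10),("stopscrew",(37,113),33),("stopface",(27,107),24)]: print(n,onz(c,p,z).round(1))
```

```text
((288.7247009277344, 159.00253295898438), (12.37000560760498, 100.11727905273438), 0.6437457203865051)
[[ 377.3 -301.3   26. ]
 [ 498.4 -270.6   26. ]
 [ 502.  -285.    26. ]
 [ 381.3 -317.1   26. ]] ctr [ 439.8 -293.5   26. ]
[np.float64(124.9), np.float64(14.9), np.float64(124.9), np.float64(16.3)]
axis [np.float64(14.2), np.float64(-75.9), np.float64(-165.1)]
side cols BGR [[51, 59, 66], [56, 64, 73], [50, 57, 64], [52, 60, 69], [50, 57, 65], [54, 62, 71], [52, 59, 69], [49, 56, 65], [54, 60, 70], [50, 56, 67], [48, 55, 61], [60, 67, 76]]
below [[153, 162, 169], [154, 162, 169], [153, 161, 168], [152, 161, 168], [138, 145, 153], [141, 152, 162], [205, 222, 230], [238, 246, 250]] [[192, 210, 219], [141, 154, 163], [85, 92, 99], [84, 89, 94], [85, 90, 94], [84, 90, 94], [87, 91, 97]]
pivot? [460.2   1.9  26. ]
corner BR [393.7 -27.4  10. ]
corner TR [489.2 -38.1  10. ]
stopscrew [419.7   9.8  33. ]
stopface [422.3  28.8  24. ]
```

View pics/jig1.png

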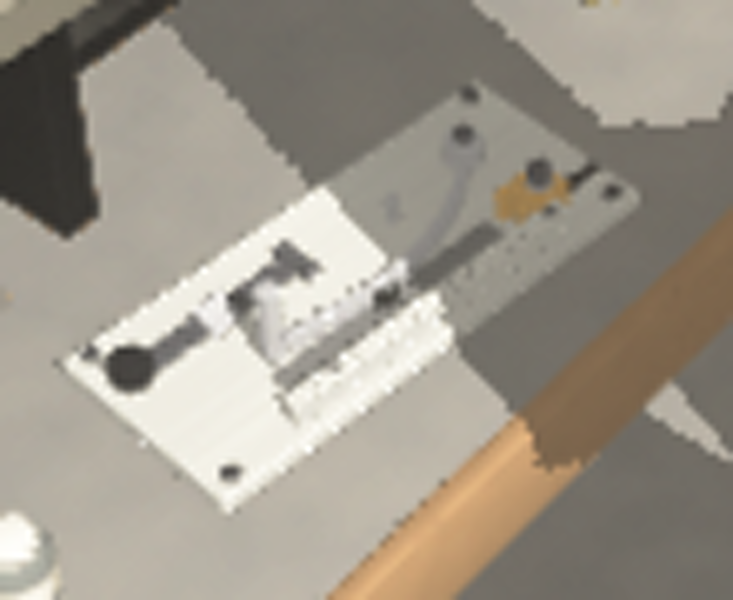

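The enlarged jig view shows the pad at (130,368), the silver pin near (270,320), the pivot at (462,133) and the brass stop at (530,195) with its screw at (540,172). I'll hover above the jig for accurate measurements.

Request:
step_arm --rows '[[[130, -378, 0], -70], [[130, -378, 0], -70], [[130, -378, 0], -70], [[130, -378, 0], -70], [[130, -378, 0], -70], [[130, -378, 0], -70], [[130, -378, 0], -70], [[130, -378, 0], -70], [[130, -378, 0], -70], [[130, -378, 0], -70], [[130, -378, 0], -70]]' --fingers 0.4

```text
time: 2.45
tool_pos: [441.6, 109.9, 262.2]
tcp_rot: [-180.0, 0.0, 84.6]
ft_force: [0.1, -0.8, 0.1]
finger_gap: 34.3
grip_force: 0.0
```

Run:
```python
from h import *
import pickle
c=get_calibration("wrist");w=snapshot("wrist")
pickle.dump(c,open("w2.pkl","wb"));cv2.imwrite("pics/w2.png",w)
print(c["eye"],c["orientation"],r.sense()["joint_pos"])
cv2.imwrite("pics/w2v.png",cv2.resize(w,(800,600),interpolation=cv2.INTER_CUBIC))
```

```text
[447.60748103 177.29675826 394.36080291] [-1.55112124e+01  6.88415309e-03 -5.36272649e+00] [ 7.48480531e+00 -1.59945323e+01  1.05508106e+02 -2.28326283e-02
  9.04976377e+01  1.29152489e+01]
```

View pics/w2v.png

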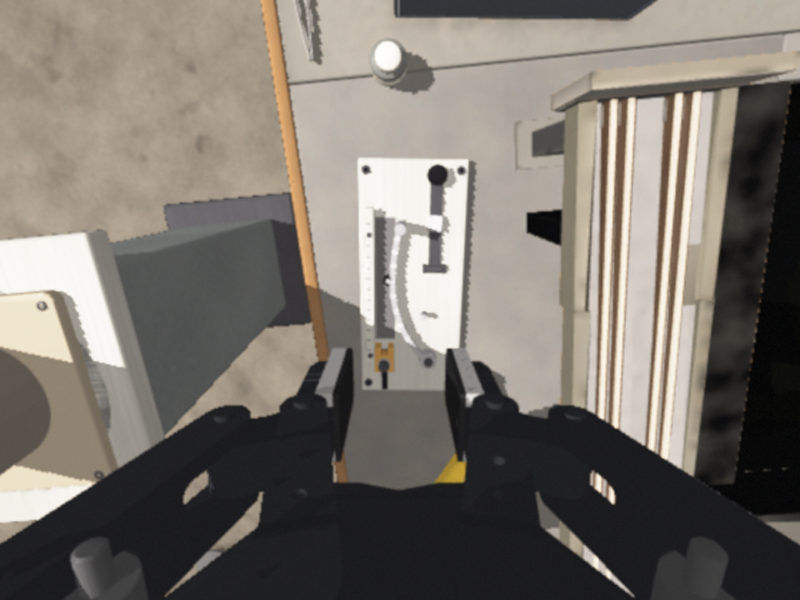

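The wrist view over the jig shows: plate corners (358,158), (468,160), (363,390); pad (437,174); pin top about (400,230); pivot (428,362); stop (384,357) with its face at about row 345; fence strip at column 368. I'll fit the jig pose.

Run:
```python
from h import *
import pickle
from scipy.optimize import least_squares
c=pickle.load(open("w2.pkl","rb"))
w=cv2.imread("pics/w2.png")
L=np.array([[36,-118,10],[-62,-118,10],[36,108,10],[-34,-104,21],[-30,70,26],[-2,-60,51]],float)
U=np.array([[358,158],[468,160],[363,390],[437,174],[428,362],[400,229]])*0.7
def W(p,L): 
    a=np.radians(p[2]);return np.c_[p[0]+np.cos(a)*L[:,0]-np.sin(a)*L[:,1],p[1]+np.sin(a)*L[:,0]+np.cos(a)*L[:,1],L[:,2]]
f=lambda p:(proj(c,W(p,L))-U).ravel()
for k in (6,5):
    g=lambda p:f(p)[:2*k]
    s=least_squares(g,[435,80,175],x_scale=[1,1,.1]);print(s.x.round(2),(f(s.x).reshape(-1,2)).round(1).tolist())
p=s.x
Q=np.array([[-2,-60,40],[-44,-62,40],[-34,-104,21],[12.7,63,10],[12.7,0,10]]);print(W(p,Q).round(1))
a=np.radians(p[2]);
for u in [(384,344),(384,347)]:
    q=onz(c,np.array(u)*.7,24)[:2]-p[:2];print("stop face jig",(np.cos(a)*q[0]+np.sin(a)*q[1]).round(1),(-np.sin(a)*q[0]+np.cos(a)*q[1]).round(1))
np.save("jig.npy",p)
x0,y0=235,140
cv2.imwrite("pics/w2c.png",cv2.resize(w[95:285,235:345],(440,760),interpolation=cv2.INTER_CUBIC)[:600])
```

```text
[437.46  80.15 174.41] [[-0.6, -0.1], [0.4, -1.2], [-0.6, 0.1], [0.3, 0.4], [0.3, 0.6], [0.1, 0.4]]
[437.49  80.03 174.41] [[-0.6, -0.0], [0.4, -1.1], [-0.6, 0.2], [0.3, 0.5], [0.4, 0.7], [0.2, 0.5]]
[[445.3 139.5  40. ]
 [487.3 137.4  40. ]
 [481.5 180.2  21. ]
 [418.7  18.6  10. ]
 [424.9  81.3  10. ]]
stop face jig 12.8 51.4
stop face jig 12.9 54.5
```

View pics/w2c.png

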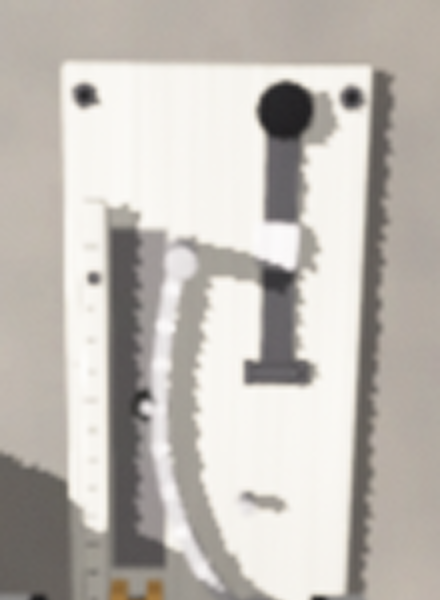

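Request:
step_arm --rows '[[[30, 1, 50], 0], [[30, 1, 100], 0], [[30, 1, 150], 0], [[30, 1, 190], 0], [[30, 1, 210], 0], [[30, 1, 224], 0], [[30, 1, 224], 0], [[30, 1, 224], 0]]'

```text
time: 3.3
tool_pos: [446.4, 140.2, 39.5]
tcp_rot: [179.9, -0.0, 84.7]
ft_force: [0.2, -0.1, 1.2]
finger_gap: 34.0
grip_force: 0.0
```

Request:
step_arm --rows '[[[0, 0, 0], 0], [[0, 0, 0], 0], [[0, 0, 0], 0], [[0, 0, 0], 0], [[0, 0, 0], 0], [[0, 0, 0], 0]]' --fingers 0 --squeeze 20

```text
time: 3.9
tool_pos: [446.3, 141.0, 39.8]
tcp_rot: [179.9, -0.0, 84.8]
ft_force: [-2.6, -0.2, 6.9]
finger_gap: 8.8
grip_force: 21.6
```

Request:
step_arm --rows '[[[0.5, 6, 0], 0], [[0.7, 12, 0], 0], [[0.9, 18, 0], 0], [[1, 24, 0], 0], [[1.3, 30, 0], 0], [[1.6, 35, 0], 0], [[1.8, 38, 0], 0], [[1.8, 38, 0], 0]]'

```text
time: 4.7
tool_pos: [484.4, 139.6, 39.9]
tcp_rot: [179.9, -0.1, 84.8]
ft_force: [-2.7, 1.5, 7.5]
finger_gap: 8.9
grip_force: 21.8
```

Request:
step_arm --rows '[[[0.1, 2, 0], 0], [[0.2, 3.5, 0], 0], [[0.2, 3.5, 0], 0]]'

```text
time: 5.0
tool_pos: [487.5, 139.0, 39.7]
tcp_rot: [179.9, -0.0, 84.8]
ft_force: [-2.5, -1.4, 6.1]
finger_gap: 9.2
grip_force: 21.7
```

Request:
step_arm --rows '[[[0.1, 1, 0], 0], [[0.1, 1.5, 0], 0], [[0.1, 1.5, 0], 0]]'

```text
time: 5.3
tool_pos: [488.7, 139.0, 39.6]
tcp_rot: [179.9, -0.0, 84.8]
ft_force: [-3.7, -1.1, 8.3]
finger_gap: 8.8
grip_force: 21.8
```

Request:
step_arm --rows '[[[0.1, 1, 0], 0], [[0.1, 2, 0], 0], [[0.1, 2, 0], 0]]'

```text
time: 5.6
tool_pos: [490.6, 138.6, 39.5]
tcp_rot: [180.0, 0.0, 84.8]
ft_force: [-4.9, -2.1, 8.4]
finger_gap: 9.2
grip_force: 21.9
```

Request:
step_arm --rows '[[[0, -1, 0], 0], [[0, -1.5, 0], 0], [[0, -1.5, 0], 0]]'

```text
time: 5.9
tool_pos: [489.1, 138.9, 39.6]
tcp_rot: [179.9, 0.0, 84.8]
ft_force: [-4.3, -2.0, 8.1]
finger_gap: 8.8
grip_force: 21.8
```

Request:
step_arm --rows '[[[0, -1, 0], 0], [[0, -2, 0], 0], [[0, -2, 0], 0], [[0, -2, 0], 0]]'

```text
time: 6.3
tool_pos: [487.6, 139.2, 39.7]
tcp_rot: [179.9, -0.0, 84.8]
ft_force: [-1.5, -0.7, 5.7]
finger_gap: 9.3
grip_force: 21.6
```

Request:
step_arm --rows '[[[0, -1, 0], 0], [[0, -1.5, 0], 0], [[0, -1.5, 0], 0]]'

```text
time: 6.6
tool_pos: [487.1, 139.3, 39.7]
tcp_rot: [179.8, -0.0, 84.8]
ft_force: [4.4, -2.3, 5.3]
finger_gap: 8.9
grip_force: 21.6
```

Force reversed, so the catch holds the arm. I'll release and rise.

Request:
step_arm --rows '[[[0, 0.7, 0], 0], [[0, 0.7, 0], 0], [[0, 0.7, 0], 0], [[0, 0.7, 0], 0], [[0, 0.7, 0], 0], [[0, 0.7, -50], 0], [[0, 0.7, -100], 0], [[0, 0.7, -150], 0], [[0, 0.7, -200], 0], [[0, 0.7, -200], 0]]' --fingers 0.4

```text
time: 7.6
tool_pos: [489.9, 139.9, 247.3]
tcp_rot: [179.2, -0.2, 84.8]
ft_force: [0.6, 0.9, 0.8]
finger_gap: 34.0
grip_force: 0.0
```

Run:
```python
from h import *
w=snapshot("wrist");c=get_calibration("wrist");p=np.load("jig.npy")
a=np.radians(p[2])
for L in([-44,-62,51],[-2,-60,51]):
    q=[p[0]+np.cos(a)*L[0]-np.sin(a)*L[1],p[1]+np.sin(a)*L[0]+np.cos(a)*L[1],L[2]]
    u,v=proj(c,q)[0].astype(int);print(u,v,w[v-5:v+6:2,u-5:u+6:2].mean(2).round().astype(int).tolist())
cv2.imwrite("pics/w3.png",w)
```

```text
277 191 [[187, 153, 123, 122, 158, 160], [222, 228, 218, 152, 157, 160], [232, 229, 227, 205, 161, 167], [231, 229, 226, 203, 167, 232], [222, 220, 210, 171, 210, 244], [162, 161, 163, 210, 243, 246]]
240 193 [[155, 155, 223, 247, 246, 244], [154, 156, 222, 247, 246, 244], [154, 155, 221, 247, 246, 244], [155, 154, 218, 246, 246, 245], [154, 154, 215, 246, 246, 245], [154, 153, 213, 246, 246, 245]]
```

Pin confirmed at the held position. Now to the coach.

Request:
step_arm --rows '[[[-436, -11, 0], 70.3], [[-436, -11, 0], 70.3], [[-436, -11, 0], 70.3], [[-436, -11, 0], 70.3], [[-436, -11, 0], 70.3], [[-436, -11, 0], 70.3], [[-436, -11, 50], 70.3], [[-436, -11, 87], 70.3], [[-436, -11, 87], 70.3], [[-436, -11, 87], 70.3], [[-436, -11, 87], 70.3]]' --fingers 0.6

```text
time: 8.75
tool_pos: [433.0, -293.9, 147.9]
tcp_rot: [-179.7, 0.2, 14.3]
ft_force: [-0.1, -0.0, -0.0]
finger_gap: 51.2
grip_force: 0.0
```

Run:
```python
from h import *
import pickle
c=get_calibration("wrist");w=snapshot("wrist");s=r.sense();print(s["tool_pos"],s["tcp_rot"],s["joint_pos"])
pickle.dump(c,open("w4.pkl","wb"));cv2.imwrite("pics/w4.png",w)
cv2.imwrite("pics/w4v.png",cv2.resize(w,(800,600),interpolation=cv2.INTER_CUBIC))
print(proj(c,[[440-62,-293.5-16,26],[440+62,-293.5+16,26]]))
```

```text
[ 434.2393297  -293.32642943  149.78467648] [-1.79820569e+02  9.64306401e-02  1.44110603e+01] [-3.96642922e+01 -4.54208656e-01  1.03355741e+02  2.78695972e-02
  7.73003485e+01  3.59186238e+01]
[[281.42984992 261.98725096]
 [281.46967371 122.5247802 ]]
```

View pics/w4v.png

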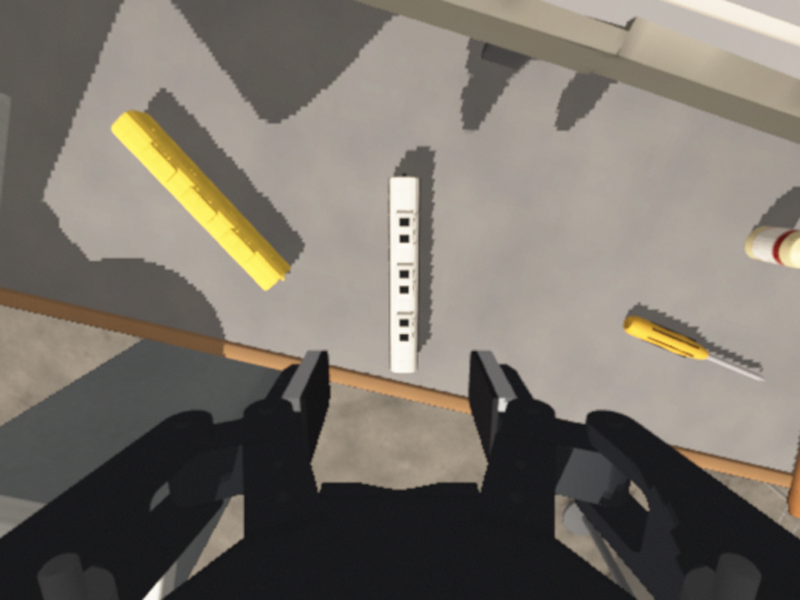

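The coach sits between the fingers, with roof ends at (404,177) and (403.5,372) and sides at columns 390 and 418. The yellow look-alike is well clear at left.

Run:
```python
from h import *
import pickle
c=pickle.load(open("w4.pkl","rb"))
A=onz(c,np.array([404,177])*.7,26);B=onz(c,np.array([403.5,372])*.7,26)
print(A,B,np.linalg.norm(A-B),(A+B)/2,np.degrees(np.arctan2(*(A-B)[1::-1])))
print(np.linalg.norm(onz(c,np.array([390,275])*.7,24)-onz(c,np.array([418,275])*.7,24)))
w=cv2.imread("pics/w4.png");print(w[192,[270,271,272,273,274]].tolist(),w[192,290:297].tolist())
s=r.sense();print(s["tool_pos"],s["tcp_rot"])
```

```text
[ 501.20500991 -278.85808129   26.        ] [ 379.85352359 -310.02794229   26.        ] 125.2906359964238 [ 440.52926675 -294.44301179   26.        ] 14.405357331551993
17.654526897063178
[[154, 162, 168], [147, 156, 162], [128, 136, 144], [185, 202, 212], [234, 243, 247]] [[186, 202, 213], [170, 186, 196], [128, 141, 149], [69, 75, 79], [81, 86, 90], [84, 90, 94], [84, 89, 93]]
[ 434.2393297  -293.32642943  149.78467648] [-1.79820569e+02  9.64306401e-02  1.44110603e+01]
```

Request:
step_arm --rows '[[[0, 0, 60], 0], [[0, 0, 60], 0], [[0, 0, 60], 0], [[0, 0, 60], 0], [[0, 0, 60], 0]]'

```text
time: 9.3
tool_pos: [436.7, -294.6, 93.9]
tcp_rot: [179.8, -0.1, 14.5]
ft_force: [0.5, -0.3, -0.0]
finger_gap: 51.4
grip_force: 0.0
```

Request:
step_arm --rows '[[[3.7, 0.7, 30], 0], [[3.7, 0.7, 55], 0], [[3.7, 0.7, 66], 0], [[3.7, 0.7, 68.5], 0], [[3.7, 0.7, 68.5], 0], [[3.7, 0.7, 68.5], 0]]'

```text
time: 9.9
tool_pos: [439.9, -294.6, 24.4]
tcp_rot: [179.9, -0.1, 14.5]
ft_force: [0.0, -0.0, 0.0]
finger_gap: 51.2
grip_force: 0.0
```

Request:
step_arm --rows '[[[0, 0, 0], 0], [[0, 0, 0], 0], [[0, 0, 0], 0], [[0, 0, 0], 0], [[0, 0, 0], 0], [[0, 0, 0], 0]]' --fingers 0.1 --squeeze 25

```text
time: 10.5
tool_pos: [439.4, -294.2, 23.7]
tcp_rot: [179.9, -0.0, 14.5]
ft_force: [-1.4, 0.8, 5.8]
finger_gap: 18.2
grip_force: 26.3
```

Request:
step_arm --rows '[[[0, 0, -10], 0], [[0, 0, -40], 0], [[0, 0, -80], 0], [[0, 0, -80], 0], [[0, 0, -80], 0]]'

```text
time: 11.0
tool_pos: [439.8, -294.5, 104.6]
tcp_rot: [179.8, -0.1, 14.5]
ft_force: [-0.7, 0.5, -1.3]
finger_gap: 17.8
grip_force: 25.5
```

Request:
step_arm --rows '[[[10, -40, 0], -7], [[19, -79, 0], -14], [[28, -118, 0], -21.5], [[37, -156, 0], -28.5], [[46, -194, 0], -35.5], [[55, -232, 0], -43], [[64, -270, 0], -50], [[74, -309, 0], -57], [[83, -348, 0], -64], [[91.5, -384, 0], -69.9], [[91.5, -384, 0], -69.9], [[91.5, -384, 0], -69.9]]'

```text
time: 12.2
tool_pos: [430.4, 101.4, 101.5]
tcp_rot: [-179.9, 0.1, 84.5]
ft_force: [-0.3, -0.7, -0.6]
finger_gap: 17.7
grip_force: 25.5
```

Request:
step_arm --rows '[[[0, 0, 0], 0], [[0, 0, 0], 0]]'

```text
time: 12.4
tool_pos: [431.4, 99.8, 102.3]
tcp_rot: [-179.9, 0.0, 84.2]
ft_force: [0.3, 0.0, -0.9]
finger_gap: 17.8
grip_force: 25.5
```

Request:
step_arm --rows '[[[0, 0, 20], 0], [[0, 0, 40], 0], [[0, 0, 55], 0], [[0, 0, 63], 0], [[0, 0, 66], 0], [[0, 0, 66], 0], [[0, 0, 66], 0]]'

```text
time: 13.1
tool_pos: [432.3, 100.8, 37.6]
tcp_rot: [179.9, -0.0, 84.3]
ft_force: [0.1, -0.1, -0.8]
finger_gap: 17.9
grip_force: 25.5
```

Request:
step_arm --rows '[[[0, 0, 1], 0], [[0, 0, 1.5], 0], [[0, 0, 1.5], 0]]'

```text
time: 13.4
tool_pos: [431.8, 101.0, 35.6]
tcp_rot: [180.0, -0.0, 84.4]
ft_force: [0.4, 0.5, -0.3]
finger_gap: 17.5
grip_force: 25.5
```

Request:
step_arm --rows '[[[0, 0, 0.7], 0], [[0, 0, 0.7], 0], [[0, 0, 0.7], 0]]'

```text
time: 13.7
tool_pos: [431.6, 100.9, 34.5]
tcp_rot: [-180.0, 0.0, 84.4]
ft_force: [0.4, -0.1, -0.9]
finger_gap: 17.8
grip_force: 25.5
```

Request:
step_arm --rows '[[[0, 0, 0.6], 0], [[0, 0, 0.6], 0], [[0, 0, 0.6], 0]]'

```text
time: 14.0
tool_pos: [431.6, 100.9, 34.0]
tcp_rot: [-180.0, 0.0, 84.4]
ft_force: [-0.1, 0.7, 0.0]
finger_gap: 17.7
grip_force: 25.5
```

Request:
step_arm --rows '[[[0, 0, 0.5], 0], [[0, 0, 0.5], 0], [[0, 0, 0.5], 0]]'

```text
time: 14.3
tool_pos: [431.7, 100.9, 33.7]
tcp_rot: [180.0, 0.0, 84.4]
ft_force: [-2.0, 0.1, 3.5]
finger_gap: 17.9
grip_force: 26.0
```

Bed touched. Ease up slightly, then slide toward the end stop.

Request:
step_arm --rows '[[[0, 0, -0.3], 0], [[-2, 0, -0.3], 0], [[-4, 0, -0.3], 0], [[-4, 0, -0.3], 0]]'

```text
time: 14.7
tool_pos: [431.2, 96.6, 33.7]
tcp_rot: [-180.0, 0.0, 84.3]
ft_force: [0.3, 0.4, 0.1]
finger_gap: 17.9
grip_force: 25.6
```

Request:
step_arm --rows '[[[-1, 0, 0], 0], [[-2, 0, 0], 0], [[-2, 0, 0], 0]]'

```text
time: 15.0
tool_pos: [431.0, 94.8, 33.8]
tcp_rot: [-180.0, 0.0, 84.4]
ft_force: [0.7, -0.2, -0.5]
finger_gap: 17.7
grip_force: 25.6
```

Request:
step_arm --rows '[[[-1, 0, 0], 0], [[-1.5, 0, 0], 0], [[-1.5, 0, 0], 0]]'

```text
time: 15.3
tool_pos: [430.9, 93.4, 33.8]
tcp_rot: [-180.0, 0.0, 84.4]
ft_force: [-0.7, 0.3, -0.2]
finger_gap: 17.9
grip_force: 25.5
```

Request:
step_arm --rows '[[[-0.5, 0, 0], 0], [[-1, 0, 0], 0], [[-1, 0, 0], 0]]'

```text
time: 15.6
tool_pos: [430.8, 92.4, 33.8]
tcp_rot: [180.0, -0.0, 84.4]
ft_force: [-0.1, 0.9, -1.0]
finger_gap: 17.8
grip_force: 25.5
```

Request:
step_arm --rows '[[[-0.5, 0, 0], 0], [[-1, 0, 0], 0], [[-1, 0, 0], 0]]'

```text
time: 15.9
tool_pos: [430.7, 91.4, 33.8]
tcp_rot: [180.0, 0.0, 84.4]
ft_force: [-0.3, 0.1, -0.4]
finger_gap: 18.1
grip_force: 25.5
```

Request:
step_arm --rows '[[[-0.5, 0, 0], 0], [[-1, 0, 0], 0], [[-1, 0, 0], 0]]'

```text
time: 16.2
tool_pos: [430.6, 90.4, 33.8]
tcp_rot: [-180.0, 0.0, 84.4]
ft_force: [0.0, -0.6, -0.8]
finger_gap: 17.8
grip_force: 25.5
```

Request:
step_arm --rows '[[[-0.5, 0, 0], 0], [[-1, 0, 0], 0], [[-1, 0, 0], 0]]'

```text
time: 16.5
tool_pos: [430.5, 89.4, 33.8]
tcp_rot: [-180.0, 0.0, 84.4]
ft_force: [0.4, 0.3, -0.5]
finger_gap: 17.9
grip_force: 25.5
```

Request:
step_arm --rows '[[[-0.5, 0, 0], 0], [[-1, 0, 0], 0], [[-1, 0, 0], 0]]'

```text
time: 16.8
tool_pos: [430.4, 88.4, 33.8]
tcp_rot: [180.0, -0.0, 84.4]
ft_force: [-0.1, -0.5, -0.6]
finger_gap: 17.8
grip_force: 25.5
```

Request:
step_arm --rows '[[[-0.5, 0, 0], 0], [[-1, 0, 0], 0], [[-1, 0, 0], 0]]'

```text
time: 17.1
tool_pos: [430.4, 88.0, 33.9]
tcp_rot: [180.0, -0.1, 84.4]
ft_force: [-1.3, 4.8, -0.8]
finger_gap: 17.7
grip_force: 25.6
```

Request:
step_arm --rows '[[[0.5, 0, 0], 0], [[0.5, -2, 0], 0], [[0.5, -3.5, 0], 0], [[0.5, -3.5, 0], 0], [[0.5, -3.5, 0], 0]]'

```text
time: 17.6
tool_pos: [427.0, 88.4, 33.9]
tcp_rot: [180.0, -0.0, 84.4]
ft_force: [1.9, 2.6, -0.6]
finger_gap: 17.7
grip_force: 25.6
```

Request:
step_arm --rows '[[[0, -0.5, 0], 0], [[0, -1, 0], 0], [[0, -1, 0], 0]]'

```text
time: 17.9
tool_pos: [426.0, 88.5, 33.9]
tcp_rot: [180.0, -0.0, 84.4]
ft_force: [2.6, 5.0, -0.7]
finger_gap: 18.1
grip_force: 25.6
```

Request:
step_arm --rows '[[[0.5, 0, 0], 0], [[0.5, 0, 0], 0]]'

```text
time: 18.1
tool_pos: [425.7, 88.6, 33.7]
tcp_rot: [-180.0, 0.0, 84.4]
ft_force: [0.3, 1.3, 0.6]
finger_gap: 17.9
grip_force: 25.7
```

Run:
```python
from h import *
s=r.sense();print(s["ft_force"],s["wrist_torque"],s["tool_pos"],s["tcp_rot"])
```

```text
[0.26565394 1.31896887 0.613792  ] [ 0.06940308 -0.08775034  0.00979267] [425.67740985  88.61779603  33.70679132] [-1.79967233e+02  3.96260213e-02  8.43621277e+01]
```

Request:
step_arm --rows '[[[0, -0.5, 0], 0], [[0, -0.5, 0], 0], [[0, -0.5, 0], 0]]'

```text
time: 18.4
tool_pos: [425.4, 88.7, 33.7]
tcp_rot: [-180.0, 0.0, 84.4]
ft_force: [1.4, -1.7, 0.6]
finger_gap: 17.9
grip_force: 25.6
```

Request:
step_arm --rows '[[[0, -0.4, 0], 0], [[0, -0.4, 0], 0], [[0, -0.4, 0], 0]]'

```text
time: 18.7
tool_pos: [425.3, 88.9, 33.9]
tcp_rot: [180.0, 0.0, 84.4]
ft_force: [3.3, -1.7, -2.3]
finger_gap: 17.9
grip_force: 25.5
```

Request:
step_arm --rows '[[[-0.4, -0.1, 0.2], 0], [[-0.7, -0.1, 0.2], 0], [[-0.7, -0.1, 0.2], 0], [[-0.7, -0.1, 0.2], 0]]'

```text
time: 19.1
tool_pos: [425.3, 88.7, 33.8]
tcp_rot: [180.0, -0.0, 84.4]
ft_force: [4.4, 0.3, -1.6]
finger_gap: 17.9
grip_force: 25.6
```

Run:
```python
from h import *
s=r.sense();print(s["ft_force"],s["wrist_torque"],s["tool_pos"],s["tcp_rot"])
```

```text
[ 4.43924841  0.34966237 -1.58389461] [ 0.36519677 -0.77078945 -0.11918926] [425.27001011  88.65303143  33.8251146 ] [ 1.79951885e+02 -4.20853408e-02  8.43579334e+01]
```

Request:
step_arm --rows '[[[-0.4, 0, 0.2], 0], [[-0.6, 0, 0.2], 0], [[-0.6, 0, 0.2], 0]]'

```text
time: 19.4
tool_pos: [425.3, 88.6, 33.8]
tcp_rot: [179.9, -0.1, 84.4]
ft_force: [4.2, 4.2, 1.4]
finger_gap: 17.8
grip_force: 25.7
```

Request:
step_arm --rows '[[[-0.2, 0, 0], 0], [[-0.3, 0, 0], 0], [[-0.3, 0, 0], 0], [[-0.3, 0, 0], 0]]'

```text
time: 19.8
tool_pos: [425.3, 88.5, 33.8]
tcp_rot: [179.9, -0.1, 84.4]
ft_force: [4.7, 5.6, 0.1]
finger_gap: 18.2
grip_force: 25.6
```

Pressed on both (about 4.7 N and 5.6 N). Hold briefly, relax a little, release with a small opening, and rise.

Request:
step_arm --rows '[[[0, 0, 0], 0], [[0, 0, 0], 0], [[0.2, 0.2, 0.1], 0], [[0.2, 0.2, 0.1], 0]]'

```text
time: 20.2
tool_pos: [425.3, 88.5, 33.7]
tcp_rot: [180.0, -0.1, 84.4]
ft_force: [2.8, 4.2, 1.4]
finger_gap: 17.8
grip_force: 25.9
```

Request:
step_arm --rows '[[[0, 0, 0], 0], [[0, 0, 0], 0], [[0, 0, 0], 0], [[0, 0, 0], 0], [[0, 0, 0], 0]]' --fingers 0.38

```text
time: 20.7
tool_pos: [424.7, 87.5, 33.1]
tcp_rot: [-180.0, 0.0, 84.4]
ft_force: [0.2, -0.1, -0.1]
finger_gap: 32.5
grip_force: 0.0
```

Request:
step_arm --rows '[[[0, 0, -10], 0], [[0, 0, -40], 0], [[0, 0, -80], 0], [[0, 0, -80], 0], [[0, 0, -80], 0]]'

```text
time: 21.2
tool_pos: [426.3, 87.7, 115.2]
tcp_rot: [179.8, -0.0, 84.4]
ft_force: [-0.1, -0.1, -0.8]
finger_gap: 32.4
grip_force: 0.0
```

Request:
step_arm --rows '[[[40, 18, 0], 0], [[75, 34, 0], 0], [[97, 44.5, 0], 0], [[97, 44.5, 0], 0], [[97, 44.5, 30], 0], [[97, 44.5, 60], 0], [[97, 44.5, 70], 0], [[97, 44.5, 70], 0], [[97, 44.5, 70], 0]]' --fingers 0

```text
time: 22.1
tool_pos: [478.9, 179.5, 43.9]
tcp_rot: [180.0, 0.0, 84.3]
ft_force: [0.6, 0.1, -0.4]
finger_gap: 0.1
grip_force: 0.0
```

Run:
```python
from h import *
w=snapshot("wrist");cv2.imwrite("pics/w5.png",w);s=snapshot("scene");cv2.imwrite("pics/s5.png",s)
b=cv2.resize(s[195:285,195:305],(440,420),interpolation=cv2.INTER_CUBIC)
cv2.imwrite("pics/v5.png",np.hstack([w,b])[:,200:][:,:800])
```

```text
(no output)
```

View pics/v5.png

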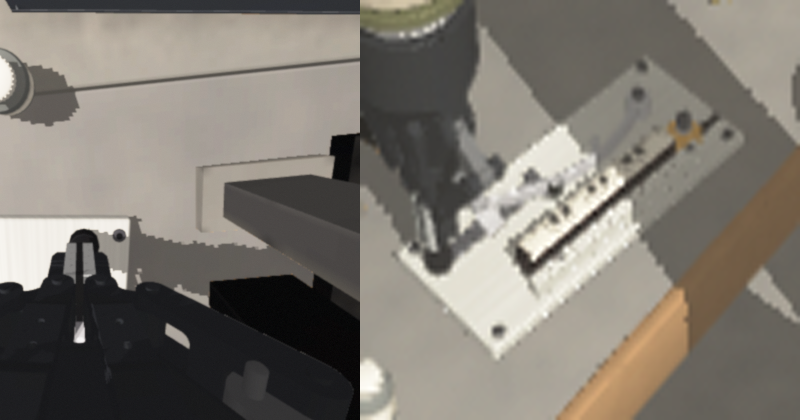

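The coach stands in the jig, end at the brass stop and along the fence, with the arm still back. The finger is above the pad. Press down.

Request:
step_arm --rows '[[[0, 1, 5], 0], [[0, 1, 10], 0], [[0, 1, 12], 0], [[0, 1, 14], 0], [[0, 1, 14], 0]]'

```text
time: 22.7
tool_pos: [479.8, 179.8, 29.2]
tcp_rot: [180.0, -0.0, 84.4]
ft_force: [0.3, 0.7, 1.8]
finger_gap: 0.0
grip_force: 0.6
```

Request:
step_arm --rows '[[[0, 0, 1], 0], [[0, 0, 2], 0], [[0, 0, 2], 0]]'

```text
time: 23.0
tool_pos: [479.9, 179.8, 27.3]
tcp_rot: [180.0, -0.0, 84.4]
ft_force: [-0.2, 2.1, 2.3]
finger_gap: 0.2
grip_force: 1.1
```

Request:
step_arm --rows '[[[0, 0, 1], 0], [[0, 0, 2], 0], [[0, 0, 2], 0]]'

```text
time: 23.3
tool_pos: [479.9, 179.7, 25.3]
tcp_rot: [180.0, -0.0, 84.4]
ft_force: [0.5, 1.9, 2.2]
finger_gap: 0.2
grip_force: 1.2
```

Request:
step_arm --rows '[[[0, 0, 0.8], 0], [[0, 0, 0.8], 0], [[0, 0, 0.8], 0], [[0, 0, 0.8], 0], [[0, 0, 0.8], 0], [[0, 0, 0.8], 0], [[0, 0, 0.8], 0], [[0, 0, 0.8], 0]]'

```text
time: 24.1
tool_pos: [479.8, 179.7, 24.5]
tcp_rot: [180.0, -0.0, 84.4]
ft_force: [0.6, 1.0, 2.6]
finger_gap: -0.1
grip_force: 1.3
```

Request:
step_arm --rows '[[[0, 0, 0.8], 0], [[0, 0, 0.8], 0], [[0, 0, 0], 0], [[0, 0, -20], 0], [[0, 0, -60], 0], [[0, 0, -100], 0], [[0, 0, -150], 0], [[0, 0, -200], 0], [[-30, -30, -220], 0], [[-60, -40, -220], 0], [[-60, -40, -220], 0], [[-60, -40, -220], 0]]'

```text
time: 25.3
tool_pos: [433.7, 123.4, 244.0]
tcp_rot: [-180.0, 0.0, 84.3]
ft_force: [0.7, -0.1, 1.0]
finger_gap: -0.0
grip_force: 0.0
```

Run:
```python
from h import *
c=get_calibration("wrist");w=snapshot("wrist");cv2.imwrite("pics/w6.png",w)
p=np.load("jig.npy");a=np.radians(p[2])
# rectify jig plane at z=36 (coach roof) and at z=51 (pin): coloured checks
def W(L): L=np.array(L,float);return np.c_[p[0]+np.cos(a)*L[:,0]-np.sin(a)*L[:,1],p[1]+np.sin(a)*L[:,0]+np.cos(a)*L[:,1],L[:,2]]
def rect(z,yr,xr):
    q=[W([[x,y,z] for x in xr]) for y in yr]
    m=np.array([proj(c,k) for k in q],np.float32);return cv2.remap(w,m[...,0],m[...,1],1).mean(2).astype(int)
print("pin"); 
for y,row in zip(range(-66,-52,3),rect(51,range(-66,-52,3),range(-60,24,3))): print(y,row.tolist())
print("roof x-profile 0..26")
for y,row in zip(range(-64,50,14),rect(35,range(-64,50,14),range(0,28))): print(y,row.tolist())
print("roof y-profile",rect(35,range(44,66),[12.7]).ravel().tolist(), rect(35,range(-84,-60),[12.7]).ravel().tolist())
s=r.sense();print(s["tool_pos"],s["time"],s["ft_force"])
```

```text
pin
-66 [167, 97, 137, 239, 235, 230, 188, 156, 153, 153, 135, 130, 129, 205, 228, 221, 199, 159, 158, 158, 160, 122, 188, 245, 248, 249, 252, 232]
-63 [142, 97, 135, 194, 167, 158, 156, 155, 151, 130, 133, 129, 154, 222, 228, 229, 204, 159, 158, 158, 160, 126, 187, 244, 248, 249, 252, 232]
-60 [168, 102, 128, 157, 160, 158, 156, 157, 153, 95, 83, 93, 150, 210, 225, 226, 232, 167, 158, 158, 162, 125, 186, 244, 248, 250, 249, 226]
-57 [163, 98, 139, 214, 197, 190, 214, 229, 187, 102, 100, 102, 163, 162, 164, 189, 246, 199, 158, 157, 161, 127, 186, 244, 249, 250, 252, 217]
-54 [170, 100, 137, 240, 245, 244, 242, 243, 201, 105, 101, 102, 191, 168, 158, 167, 231, 213, 159, 157, 161, 130, 185, 236, 244, 247, 248, 229]
roof x-profile 0..26
-64 [161, 158, 140, 115, 108, 145, 193, 226, 239, 245, 247, 248, 248, 248, 248, 249, 250, 250, 251, 252, 252, 240, 227, 227, 234, 231, 226, 229]
-50 [161, 159, 147, 128, 120, 145, 184, 204, 221, 234, 241, 243, 244, 246, 246, 247, 248, 250, 250, 251, 252, 239, 222, 220, 240, 243, 243, 245]
-36 [160, 159, 145, 124, 115, 143, 182, 192, 210, 209, 168, 93, 59
[... 515 characters left out ...]
 144, 124, 114, 129, 152, 166, 193, 207, 179, 103, 68, 59, 63, 79, 134, 203, 240, 250, 251, 246, 230, 229, 235, 242, 243, 244]
34 [138, 139, 137, 124, 100, 66, 35, 30, 28, 28, 28, 36, 68, 102, 128, 137, 138, 139, 138, 137, 139, 137, 137, 138, 142, 152, 155, 154]
48 [138, 138, 135, 119, 90, 56, 34, 28, 27, 28, 27, 32, 53, 85, 117, 135, 137, 138, 138, 138, 138, 137, 137, 138, 139, 136, 119, 90]
roof y-profile [74, 74, 74, 74, 74, 74, 74, 74, 71, 67, 62, 60, 59, 60, 60, 60, 60, 58, 59, 59, 58, 55] [244, 244, 244, 243, 244, 244, 242, 232, 199, 126, 75, 78, 168, 231, 248, 249, 249, 248, 248, 248, 248, 248, 248, 248]
[433.81969153 123.79127378 243.83656326] 25.35 [1.69114755 0.49730965 0.31383702]
```

Numerically, the pin is at the clamped angle (about 0.12 rad) and the coach is straight and at the fence. The stop is hidden by the fingers, so I'll shift and check the end gap.

Request:
step_arm --rows '[[[-50, 0, 0], 0], [[-100, 0, 0], 0], [[-100, 0, 0], 0], [[-100, 0, 0], 0], [[-100, 0, 0], 0]]'

```text
time: 25.85
tool_pos: [424.3, 25.2, 244.0]
tcp_rot: [-179.9, -0.0, 84.4]
ft_force: [0.1, 1.1, -0.1]
finger_gap: 0.1
grip_force: 0.0
```

Run:
```python
from h import *
c=get_calibration("wrist");w=snapshot("wrist");cv2.imwrite("pics/w7.png",w)
p=np.load("jig.npy");a=np.radians(p[2])
def W(L): L=np.array(L,float);return np.c_[p[0]+np.cos(a)*L[:,0]-np.sin(a)*L[:,1],p[1]+np.sin(a)*L[:,0]+np.cos(a)*L[:,1],L[:,2]]
def rect(z,yr,xr):
    m=np.array([proj(c,W([[x,y,z] for x in xr])) for y in yr],np.float32);return cv2.remap(w,m[...,0],m[...,1],1)
for z,x in((35,10.5),(35,15.5),(24,7),(24,18)):
    print(z,x,[tuple(int(v) for v in q[0]) for q in rect(z,range(44,66),[x])])
print("tail",rect(35,range(-80,-66),[12.7]).mean(2).astype(int).ravel().tolist())
print("edge L/R", [(y,rect(35,[y],np.arange(2,8,.5)).mean(2).astype(int).ravel().tolist()) for y in(-60,40)])
```

```text
35 10.5 [(152, 167, 176), (152, 167, 176), (152, 167, 176), (152, 166, 176), (153, 169, 178), (152, 167, 176), (151, 166, 175), (151, 166, 174), (151, 165, 174), (147, 162, 172), (139, 155, 165), (123, 142, 154), (100, 122, 138), (73, 103, 125), (54, 93, 124), (54, 102, 137), (58, 109, 147), (62, 114, 153), (69, 116, 151), (82, 115, 142), (94, 110, 126), (93, 97, 104)]
35 15.5 [(153, 167, 176), (153, 167, 176), (153, 167, 176), (154, 168, 176), (154, 169, 177), (154, 169, 178), (153, 168, 177), (153, 167, 177), (152, 167, 176), (147, 162, 173), (137, 154, 165), (121, 139, 152), (98, 118, 134), (71, 99, 121), (52, 91, 120), (54, 102, 136), (58, 108, 146), (62, 113, 152), (71, 116, 150), (83, 114, 138), (90, 104, 117), (79, 81, 86)]
24 7 [(145, 160, 169), (146, 160, 169), (146, 160, 170), (147, 160, 170), (147, 160, 170), (147, 160, 169), (146, 159, 169), (146, 159, 169), (146, 159, 169), (146, 159, 168), (144, 157, 168), (139, 154, 166), (117, 143, 163), (85, 128, 160), (67, 119, 157), (61, 115, 155), (62, 116, 156), (62, 117, 157), (64, 118, 159), (63, 119, 159), (62, 118, 157), (62, 118, 157)]
24 18 [(152, 165, 175), (153, 166, 175), (153, 167, 175), (152, 167, 176), (151, 167, 176), (152, 166, 176), (153, 167, 177), (154, 168, 177), (153, 167, 176), (152, 167, 176), (151, 166, 175), (146, 162, 173), (126, 151, 168), (93, 134, 163), (73, 123, 158), (64, 117, 155), (62, 114, 154), (61, 115, 155), (62, 116, 157), (62, 116, 157), (63, 116, 156), (64, 116, 154)]
tail [242, 242, 242, 242, 242, 242, 242, 243, 244, 247, 248, 248, 248, 248]
edge L/R [(-60, [150, 135, 121, 115, 108, 126, 144, 165, 185, 204, 220, 231]), (40, [143, 137, 121, 105, 106, 112, 123, 136, 150, 153, 157, 159])]
```

```bash
python3 -c "
from bench import r
print(r.hand_in())"
```

```text
the job is handed in; nothing more can be done
None
```

I handed the job in at about 26 s. The arm was drawn back and caught, and the coach was pressed against the fence (about 4.7 N) and the end stop (about 5.6 N). Tripping the catch clamped the coach there, and camera checks showed it straight, at the fence and within about 1 mm of the stop. No verdict came back.

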